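Fill and close the leaning favour jar

ROBOT

A 7-joint arm with a two-finger parallel gripper is mounted at the origin on the work surface. World frame = base frame: x ahead of the robot, y to its left, z up, the work surface at z = 0. Lengths are in mm, angles in rad, forces in N, time in s.
With the tool pointing down it reaches from about 425 to 800 mm from the base axis. Payload 8.3 kg.
Tool frame: the origin (TCP) lies at the very end of the fingers, on their centre line; the grasp point (between the pads) lies behind it (robot.pinch_z is the z of the grasp point in the tool frame, in mm); z points along the fingers, y is the line along which they close (so a half turn about z gives the same grasp; the last joint's range is limited). The gripper opens to 85 mm and grips with 20 to 120 N. Pads are 22 mm wide; open, the fingers measure 114 mm over their backs; the gripper's body (76 mm by 85 mm) begins 54 mm behind the grasp point. The pads swing forward as they close: fully open they stand 13 mm farther back than shut.
Start: joints at [-1.323, 0.383, 0.016, 1.37, -0.006, 1.388, -0.046], TCP at [191.086, 595.054, 231.279] pointing down, gripper open.
Joint ranges: [-2.95, 2.95], [-0.25, 2.06], [-1.52, 1.56], [0.18, 2.33], [-1.44, 4.58], [0.02, 2.06], [-3.01, 3.01]. Speed limits (rad/s): [2.39, 2.39, 3.01, 3.01, 3.14, 3.14, 3.14].

INTERFACE

Orientations are given as a rotation vector (axis times angle).
In Python, from station import robot, viewer gives the robot as it stands.
- The arm moves only by the shell command python3 -m crank 'ROWS'. ROWS is JSON, a list that holds one entry, the list of rows, each a list of 7 numbers: the finger opening in mm, from 0 to 85.4, then the shift along the world's x, y, z in mm, then the turn, a rotation vector about the world's x, y, z in degrees. In form: [[[hand, tx, ty, tz, rx, ry, rz], ...]]. A call has 1 to 20 rows; each row shifts and turns the commanded pose from where the row before left it; what a row does not reach is not made up. A row lasts 1/10 s, in which the tool goes at most 50 mm and 8.59 degrees, less where a joint would pass 70% of its speed; a pose out of reach is approached as far as the arm can. A call is refused whole if a number of a shift passes 50 or a number of a turn 8.59, either way. A call with a gripper value outside its range is refused whole. The fingers move at their own pace and stop on an object; the grip force is fixed at half the most. Time passes only in rows, so rows that do not move let the fingers close. It gives the time, the measured TCP pose, the force, the opening and the grip force at its end, in the units of the state.
- robot.get_obs(): the state, without advancing time (a new reading comes with each control period).
- viewer.read_camera(name): name is "scene" or "top"; returns (picture, depth): 420x560x3 uint8, red, green, blue; 420x560 float32, mm along the optical axis (not along the pixel's ray), 0 where there is no reading.
- viewer.camera_info(name): a dict with "vertical_fov" (degrees; the focal length in pixels is half the picture's height over the tangent of half this angle, whatever the lens; pixels are square), "cx", "cy" (the principal point, pixels), "k1" (the pictures are not rectified: a ray, as slopes to the right and down, at radius r is drawn at 1 + k1 r^2 times it, then the intrinsics apply), "world_to_cam" (4x4, takes a point from world to camera coordinates). Camera axes: x right, y up, looking along -z (the intrinsics and any distortion apply to the point x, -y, -z); pixel columns grow to the right and rows downward; lengths in mm; the calibration is good to about 2 mm. A picture is of the moment at which its call begins. camera_info takes no time and is no camera call.
- robot.finish_job(): hands the job in; it is judged then, once.
The state is a dict: "clock": time; "q": joint angles; "joint_vel": joint speeds; "joint_efforts": joint torques, N m; "position": TCP position; "tool_rot": TCP orientation; "contact_force": force on the tool from outside, world axes, zero at the start; "torque": the same for the moment, N m; "finger_gap": finger opening in mm; "finger_force": force on a finger pad.
Only numpy, scipy, OpenCV 4.12 (cv2) and the standard library are available. Lean on these libraries where they do the work, as an engineer would, in place of code of your own. Each camera call takes 0.05 s, during which the arm holds its last target. There are 200 camera calls.

TASK

Feed the two long bubble tubes into the glass favour jar, one after the other, through its narrow neck so that they drop right down into the belly, then swing the jar's lid shut. Leave the squat tub and all the other party things where they stand.

Things in the scene. Friction and masses are not known exactly. Their poses are not given: they have to be found in the camera images.
- tube1: long slim bubble tube standing on its foot: 22 mm in diameter, 64 mm tall, blue with a white cap, about 30 g, loose; origin at the centre of its underside, z along the tube to the cap
- tube2: the other long slim bubble tube standing on its foot: 22 mm in diameter, 64 mm tall, blue with a white cap, about 30 g, loose; origin at the centre of its underside, z along the tube to the cap
- tube1_mid (a point): point half way up tube1, on its axis (32 mm from its foot)
- tube2_mid (a point): point half way up tube2, on its axis (32 mm from its foot)
- stand: fixed wooden stand holding the jar, 260 x 170 mm, 365 mm tall; origin at the centre of its underside, x away from the robot. Its shelf with a gift box hangs over the jar: the front edge is 18 mm behind the mouth's centre and 61 to 146 mm above it, no room for an upright gripper; along the jar's axis all is clear (edge 50 mm from the axis)
- jar: clear glass jar fixed in the stand, leaning 35 degrees, its mouth up and towards the robot's side. Origin at the centre of its base; z along its axis out of the mouth, x in the leaning plane to the upper far side, y level across it. Belly 120 mm in diameter up to z = 130 mm, shoulder to 172 mm, then a straight neck 42 mm outside and 34 mm inside up to the rim at z = 205 mm
- jar_mouth (a point): centre of the jar's rim, 205 mm along the jar's z from its origin (axes as jar), about 223 mm above the table
- lid (a joint): angle of the jar's lid, rad: 0 shut on the rim, growing as it opens; starts open at 1.7 to 2.1 (limit 2.2). Its hinge runs along the jar's x at jar (y, z) = (28, 206) mm, on the mouth's +y side; at angle a the lid reaches from the hinge along (y, z) = (-cos a, sin a). Stiff hinge (0.03 N m): it stays where it is left; about 1 N pushes it
- lid_center (a point): centre of the lid's outer face (the top face once shut); z is that face's outward normal. The lid is a dark wooden disc 50 mm across and 6 mm thick, its centre 28 mm from the hinge
- tub: squat bubble tub of the same make as the tubes (42 mm across, 44 mm tall, blue with a white cap); not wanted in the jar, too wide for it; origin at the centre of its underside
- hat1: standing cone party hat, 92 mm across the foot, 152 mm tall; bystander; origin at the centre of its underside
- hat2: second standing cone party hat, the same size; bystander; origin at the centre of its underside
- cup: open white party cup, 72 mm across the rim, 85 mm tall; bystander; origin at the centre of its underside
- spool1: ribbon spool lying flat, 64 mm across, 22 mm tall; bystander; origin at the centre of its underside
- spool2: second ribbon spool lying flat, the same size; bystander; origin at the centre of its underside
- candles: cardboard box of candles, 50 x 90 x 24 mm tall; bystander; origin at the centre of its underside

How it is judged (in metres and radians):
On the way, in this order (a step that is already met when the one before it is completed fails the run):
1. one long tube has dropped into the jar's belly (((x of tube1_mid in the frame of jar between -0.049 and 0.049 m and y of tube1_mid in the frame of jar between -0.049 and 0.049 m and z of tube1_mid in the frame of jar between 0 and 0.12 m) or (x of tube2_mid in the frame of jar between -0.049 and 0.049 m and y of tube2_mid in the frame of jar between -0.049 and 0.049 m and z of tube2_mid in the frame of jar between 0 and 0.12 m))), for 0.2 s.
2. both long tubes are in the jar's belly (x of tube1_mid in the frame of jar between -0.049 and 0.049 m and y of tube1_mid in the frame of jar between -0.049 and 0.049 m and z of tube1_mid in the frame of jar between 0 and 0.12 m and x of tube2_mid in the frame of jar between -0.049 and 0.049 m and y of tube2_mid in the frame of jar between -0.049 and 0.049 m and z of tube2_mid in the frame of jar between 0 and 0.12 m), for 0.2 s.
At the end, for the whole second after the job is handed in: The middles of both long tubes lie inside the jar's belly (less than 120 mm along the jar's axis from its base, within its wall), at rest (under 0.03 m/s), and the lid is shut to within 0.1 rad (all of step 2 and value of joint lid below 0.1 rad and linear speed of each of tube1, tube2 below 0.03 m/s); the robot touches nothing.
It fails at once if the tub, a hat, the cup, a spool or the candle box is moved more than 40 mm (distance of any of tub, hat1, hat2, cup, spool1, spool2, candles from where it was at the start of the episode above 0.04 m).
It also fails if it takes over 58 s, if anything falls off the work surface, if the arm or the gripper's body presses on something with over 40 N, if the wrist force passes 120 N, or if a joint passes its speed limit or range.

## Working session

There is one attempt and no reset: what is moved stays moved. The work goes in short steps, Python scripts to look and compute and a shell command to move; the robot and the scene stay as the last step left them, time stands still between calls to the robot, and variables do not carry over. Pictures are saved under pics/ and viewed, at most 10 in all, crops included, and the job is handed in when it is done.

```bash
ls; mkdir -p pics; cat > h.py <<'E'
import numpy as np, cv2
from station import robot, viewer
from scipy.spatial.transform import Rotation as R
def cloud(name):
    im,d=viewer.read_camera(name); c=viewer.camera_info(name)
    return im,d,lift(d,c)
def lift(d,c):
    h,w=d.shape; f=h/2/np.tan(np.radians(c["vertical_fov"])/2)
    K=np.array([[f,0,c["cx"]],[0,f,c["cy"]],[0,0,1.]])
    u,v=np.meshgrid(np.arange(w),np.arange(h))
    p=cv2.undistortPoints(np.stack([u,v],-1).reshape(-1,1,2).astype(np.float64),K,np.array([c["k1"],0,0,0.])).reshape(h,w,2)
    P=np.stack([p[...,0]*d,-p[...,1]*d,-d],-1)
    T=np.linalg.inv(np.array(c["world_to_cam"]))
    return P@T[:3,:3].T+T[:3,3]
E
python3 - <<'E'
from h import *
o=robot.get_obs();print(o['clock'],o['position'],R.from_rotvec(o['tool_rot']).as_matrix().round(2),robot.pinch_z,o['finger_gap'])
for n in("scene","top"):
    im,d,P=cloud(n); np.savez(f"{n}.npz",im=im,d=d,P=P)
    cv2.imwrite(f"pics/{n}0.png",cv2.resize(im[...,::-1],(784,588)))
    c=viewer.camera_info(n);print(n,c['vertical_fov'],c['cx'],c['cy'],c['k1'],np.linalg.inv(np.array(c['world_to_cam'])).round(2).tolist(),(d==0).mean())
E
```

```text
pics
0.0 [190.96802183 594.53821693 230.24952107] [[-0.95  0.31 -0.  ]
 [ 0.31  0.95 -0.  ]
 [-0.   -0.   -1.  ]] -18.700000000000003 85.55729272322067
scene 49.95590259372427 276.886117310638 214.84798564998934 0.002613175270039724 [[-0.99, -0.1, 0.12, 756.54], [0.16, -0.7, 0.69, 716.32], [0.02, 0.7, 0.71, 927.63], [0.0, 0.0, 0.0, 1.0]] 0.0037797619047619047
top 48.44406831508446 275.7580575822029 207.28979835694608 -0.12207547279842626 [[0.06, 0.98, -0.2, 374.73], [-1.0, 0.06, -0.01, -27.04], [0.0, 0.2, 0.98, 1325.65], [0.0, 0.0, 0.0, 1.0]] 0.004009353741496599
```

View pics/scene0.png

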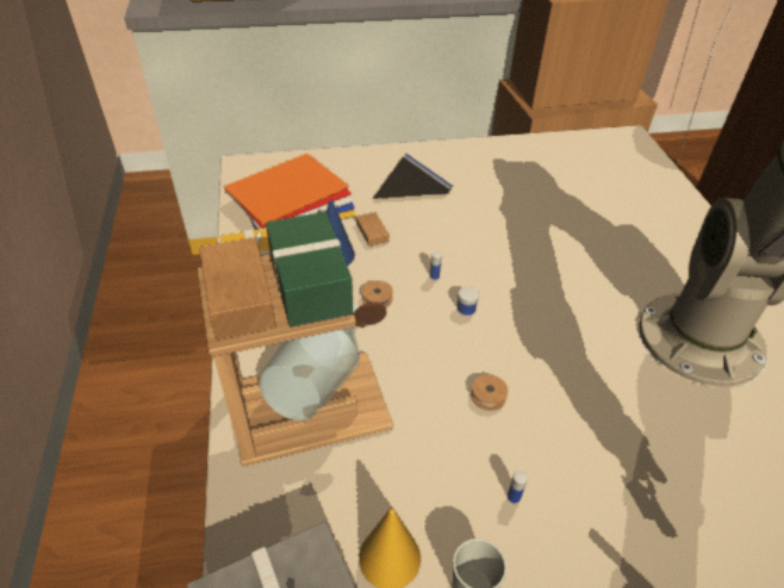

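View pics/top0.png

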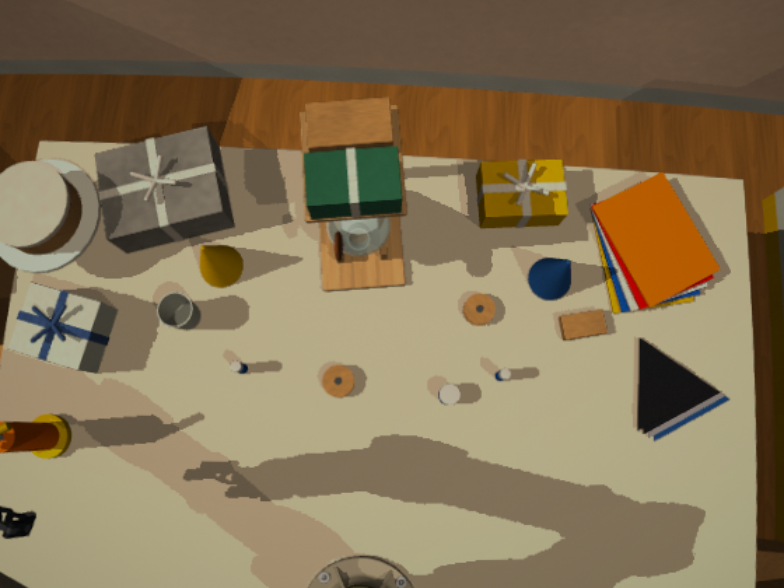

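The scene picture shows tubes at about (435,266) and (517,487), the tub at (468,301), the jar at (310,370) and its lid at (370,313). In the top picture the tubes are at (238,367) and (505,376), the mouth is near (358,238) and the lid near (339,246). Next I'll measure them.

```bash
python3 - <<'E'
from h import *
s=784/560
for n in("scene","top"):
    z=np.load(n+".npz");im,P=z['im'],z['P'];hsv=cv2.cvtColor(im,cv2.COLOR_RGB2HSV)
    blue=((hsv[...,0]>105)&(hsv[...,0]<130)&(hsv[...,1]>110)).astype(np.uint8)
    k,l,st,ce=cv2.connectedComponentsWithStats(blue)
    for i in range(1,k):
        if st[i,4]>8:
            q=P[l==i];m=np.median(q,0)
            if m[2]<80 : print(n,'blue',(ce[i]*s).round(),st[i,4],m.round(),q.min(0).round(),q.max(0).round())
    for a in {'scene':[(435,266),(517,487),(468,301)],'top':[(238,367),(505,376),(449,393)]}[n]:
        u,v=int(a[0]/s),int(a[1]/s);sub=P[v-14:v+15,u-14:u+15];m=sub[...,2]>8;q=sub[m]
        top=q[q[:,2]>q[:,2].max()-8]
        print(n,a,'all med',np.median(q,0).round(1),q.min(0).round(),q.max(0).round(),'top',top.mean(0).round(1),len(top))
    lid={'scene':(370,313),'top':(339,246)}[n];u,v=int(lid[0]/s),int(lid[1]/s)
    val=hsv[...,2];print('lid hsv',hsv[v,u],P[v,u].round())
    dm=np.zeros(val.shape,np.uint8);dm[v-16:v+17,u-16:u+17]=1;dm&=(val<85).astype(np.uint8)
    k,l=cv2.connectedComponents(dm);q=P[(l==l[v,u])&(l>0)]
    if len(q):
        c=np.median(q,0);q2=q[np.linalg.norm(q-c,axis=1)<40];uu,ss,vv=np.linalg.svd(q2-q2.mean(0));print('lid',len(q2),q2.mean(0).round(1),'normal',vv[2].round(3),(ss/len(q2)**.5).round(1))
# stand base plane edges, top view
z=np.load("top.npz");P=z['P'];im=z['im'];hsv=cv2.cvtColor(im,cv2.COLOR_RGB2HSV)
reg=np.zeros(P.shape[:2],bool);reg[int(60/s):int(300/s),int(290/s):int(420/s)]=1
hh=P[...,2][reg];print('hist',np.histogram(hh,bins=np.arange(-10,400,10)))
for lo,hi in((8,40),(180,300),(290,400)):
    m=(reg&(P[...,2]>lo)&(P[...,2]<hi)).astype(np.uint8);q=P[m>0][:,:2].astype(np.float32)
    if len(q)>20:print(lo,cv2.minAreaRect(q),q.min(0),q.max(0))
# scene: yaw of jar via shelf
for n in("scene","top"):
  z=np.load(n+".npz");P=z['P'];print(n,'mouth',[P[int(v/s),int(u/s)].round().tolist() for u,v in ({'top':[(358,238),(345,225),(375,225),(358,250)],'scene':[(310,370),(345,340),(330,345),(285,385)]}[n])])
E
python3 - <<'E'
import cv2
a=cv2.imread('pics/top0.png')[195:300,290:430];b=cv2.imread('pics/scene0.png')[280:480,200:420]
cv2.imwrite('pics/jar.png',cv2.hconcat([cv2.resize(a,(400,300)),cv2.resize(b,(330,300))]))
E
```

```text
scene blue [344. 207.] 36 [ 650. -498.   17.] [ 632. -510.   11.] [ 681. -351.  122.]
scene blue [346. 254.] 28 [ 667. -322.   25.] [ 656. -332.    6.] [ 675. -316.   47.]
scene blue [435. 272.] 27 [ 484. -243.   17.] [ 479. -250.    4.] [ 490. -239.   36.]
scene blue [468. 309.] 40 [ 441. -131.   12.] [ 428. -136.    3.] [ 452. -126.   26.]
scene blue [515. 496.] 48 [470. 280.  20.] [461. 276.   3.] [477. 282.  36.]
scene (435, 266) all med [ 486.6 -246.    43. ] [ 474. -263.    9.] [757. 716. 928.] top [756.5 716.3 927.6] 3
scene (517, 487) all med [471.7 276.2  51.1] [459. 260.   8.] [757. 716. 928.] top [756.5 716.3 927.6] 2
scene (468, 301) all med [ 443.3 -138.3   40.2] [ 420. -171.    8.] [757. 716. 928.] top [756.5 716.3 927.6] 3
lid hsv [ 12 141  87] [669.  73. 250.]
top blue [614. 279.] 213 [ 687. -490.   19.] [ 375. -516.    9.] [ 809.  -27. 1326.]
top blue [550. 278.] 640 [ 677. -337.   58.] [ 375. -392.   -1.] [ 726.  -27. 1326.]
top blue [685. 295.] 53 [ 671. -644.   18.] [ 657. -674.   11.] [ 682. -598.   24.]
top blue [244. 368.] 19 [466. 260.  25.] [460. 258.  -0.] [
[... 1091 characters left out ...]
0, 310, 320, 330, 340, 350, 360, 370,
       380, 390]))
8 ((719.8232421875, 43.79566955566406), (147.61590576171875, 228.5271453857422), 7.54394006729126) [637.08716  -62.508316] [803.0995  151.91101]
180 ((777.1802368164062, 50.30908203125), (258.98846435546875, 170.64598083496094), 7.417122840881348) [644.3745   -42.200714] [914.4448  150.64162]
290 ((805.066650390625, 54.12129211425781), (202.69798278808594, 170.28514099121094), 7.417122840881348) [695.93994  -42.200714] [914.4448  150.64162]
scene mouth [[766.0, 97.0, 161.0], [708.0, 68.0, 190.0], [732.0, 74.0, 189.0], [808.0, 94.0, 127.0]]
top mouth [[741.0, 51.0, 50.0], [723.0, 66.0, 200.0], [728.0, 13.0, 193.0], [674.0, 39.0, 212.0]]
```

View pics/jar.png

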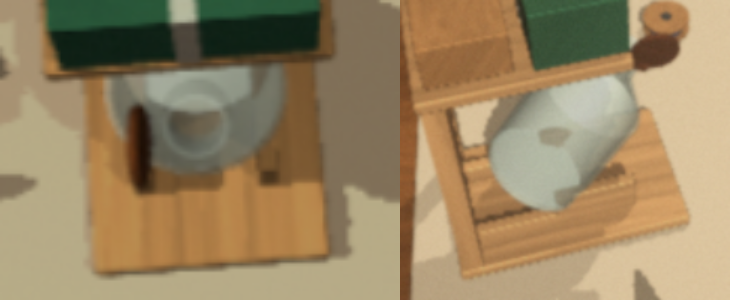

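The crop shows the jar's neck ring at crop (197,128), which is (359,240) in the 784-px top picture. The lid stands edge-on just to its left at (139,148). Next I'll compute the mouth frame and the pickup moves.

```bash
cat >> h.py <<'E'
def ray(name,u,v,zw):
    c=viewer.camera_info(name); one=np.zeros((420,560));one[:]=1
    T=np.linalg.inv(np.array(c["world_to_cam"]));p=lift(one,c)[int(round(v)),int(round(u))];
    a=T[:3,3];d=p-a;return a+d*(zw-a[2])/d[2]
def jarR(yaw):
    return (R.from_euler('z',yaw,degrees=True)*R.from_euler('y',-35,degrees=True)).as_matrix()
E
python3 - <<'E'
from h import *
# base edges: front corners on wood colour, z 8..40
z=np.load("top.npz");P=z['P'];s=1.4
print('corners',[ray('top',u/s,v/s,20).round(1).tolist() for u,v in((323,290),(405,284))])
M=ray('top',359/s,239.5/s,223);print('mouth ray',M.round(1))
for yaw in(7.4,):
    J=jarR(yaw);print(J.round(3).tolist())
    for n in('top','scene'):
        q=np.load(n+".npz")['P'].reshape(-1,3);j=(q-M)@J
        k=(abs(j[:,0])<30)&(abs(j[:,1])<24)&(j[:,2]>-30)&(j[:,2]<15)
        print(n,k.sum());print(np.c_[j[k],q[k]].round()[::max(1,k.sum()//25)].tolist())
        b=(abs(j[:,0])<75)&(abs(j[:,1])<75)&(j[:,2]<-80)&(j[:,2]>-190)&(np.hypot(j[:,0],j[:,1])>45)&(q[:,2]>45)
        g=j[b];
        A=np.c_[2*g[:,:2],np.ones(len(g))];sol=np.linalg.lstsq(A,(g[:,:2]**2).sum(1),rcond=None)[0]
        print('belly fit',len(g),sol[:2].round(1),np.sqrt(sol[2]+sol[0]**2+sol[1]**2).round(1))
    z=np.load('top.npz');print('lid in jar frame',((np.array([669,68.8,248.5])-M)@J).round(1),(np.array([-.049,.988,-.147])@J).round(3))
E
```

```text
corners [[636.3, 113.7, 20.0], [657.6, -51.2, 20.0]]
mouth ray [689.1  37.5 223. ]
[[0.812, -0.129, -0.569], [0.106, 0.992, -0.074], [0.574, 0.0, 0.819]]
top 175
[[22.0, 3.0, -29.0, 723.0, 45.0, 211.0], [22.0, -4.0, -19.0, 718.0, 37.0, 220.0], [20.0, 3.0, -17.0, 715.0, 44.0, 221.0], [18.0, 14.0, -19.0, 713.0, 54.0, 218.0], [22.0, -4.0, -4.0, 709.0, 36.0, 233.0], [18.0, 13.0, -10.0, 708.0, 53.0, 225.0], [20.0, -4.0, 0.0, 706.0, 36.0, 235.0], [16.0, 16.0, -11.0, 706.0, 56.0, 223.0], [18.0, -6.0, 1.0, 704.0, 33.0, 234.0], [16.0, 16.0, -3.0, 702.0, 55.0, 229.0], [12.0, 19.0, -8.0, 701.0, 58.0, 223.0], [12.0, 16.0, 2.0, 696.0, 55.0, 232.0], [5.0, 19.0, -4.0, 693.0, 57.0, 223.0], [1.0, -17.0, -2.0, 693.0, 21.0, 222.0], [-1.0, -17.0, 1.0, 690.0, 20.0, 223.0], [-7.0, -14.0, -9.0, 691.0, 23.0, 212.0], [-14.0, -7.0, -23.0, 692.0, 31.0, 196.0], [-9.0, 15.0, -6.0, 683.0, 52.0, 213.0], [-17.0, -1.0, -26.0, 690.0, 36.0, 192.0], [-10.0, 18.0, -2.0, 680.0, 55.0, 215.0], [-17.0, 1.0, -18.0, 686.0, 38.0, 198.0], [-12.0, 16.0, -1.0, 678.0, 52.0, 215.0], [-17.0, -1.0, -10.0, 681.0, 35.0, 205.0], [-13.0,
[... 1512 characters left out ...]
.0, 23.0, -22.0, 698.0, 62.0, 205.0], [-4.0, 22.0, -22.0, 696.0, 60.0, 203.0], [-8.0, 20.0, -23.0, 693.0, 58.0, 200.0], [-10.0, 19.0, -23.0, 691.0, 57.0, 198.0], [5.0, 21.0, -29.0, 707.0, 61.0, 202.0], [3.0, 21.0, -28.0, 705.0, 61.0, 202.0], [3.0, 24.0, -25.0, 703.0, 63.0, 204.0], [-2.0, 20.0, -27.0, 700.0, 60.0, 200.0], [-4.0, 20.0, -26.0, 698.0, 59.0, 199.0], [-7.0, 20.0, -26.0, 696.0, 59.0, 198.0], [-13.0, 16.0, -29.0, 693.0, 54.0, 192.0], [-1.0, 21.0, -30.0, 702.0, 61.0, 198.0], [-2.0, 23.0, -28.0, 700.0, 62.0, 199.0], [-6.0, 20.0, -29.0, 698.0, 59.0, 195.0], [-10.0, 19.0, -30.0, 696.0, 58.0, 193.0]]
belly fit 2163 [-7.8 -5.9] 69.1
lid in jar frame [ 1.6 33.6 30. ] [-0.02   0.986 -0.166]
```

```bash
python3 - <<'E'
from h import *
for n in('top','scene'):
    P=np.load(n+'.npz')['P'].reshape(-1,3)
    for c in((469,270),(484,-251),(440,-148)):
        q=P[(abs(P[:,0]-c[0])<30)&(abs(P[:,1]-c[1])<30)&(P[:,2]>40)&(P[:,2]<75)]
        t=q[q[:,2]>np.percentile(q[:,2],97)-6];print(n,c,len(t),t.mean(0).round(1),t.min(0).round(1),t.max(0).round(1))
E
python3 -m crank '[[[85,28,-32,-10,0,0,-8.5],[85,28,-32,-10,0,0,-8.5],[85,28,-32,-10,0,0,-8.5],[85,28,-32,-10,0,0,-8.5],[85,28,-32,-10,0,0,-8.2],[85,28,-32,-10,0,0,0],[85,28,-32,-10,0,0,0],[85,28,-32,-10,0,0,0],[85,28,-32,-10,0,0,0],[85,26,-36,-10,0,0,0],[60,0,0,0,0,0,0],[60,0,0,0,0,0,0]]]'
```

```text
top (469, 270) 36 [469.6 268.8  64.2] [459.8 258.5  61.8] [479.1 279.7  69.2]
top (484, -251) 40 [ 485.3 -253.5   65.5] [ 476.8 -262.6   62.3] [ 493.5 -242.7   68.8]
top (440, -148) 120 [ 438.8 -149.1   45.1] [ 421.  -168.7   42.7] [ 456.8 -129.9   50.2]
scene (469, 270) 78 [469.1 270.8  63.1] [458.8 259.6  59.7] [479.6 281.1  67.1]
scene (484, -251) 31 [ 485.1 -252.3   63.3] [ 475.3 -262.7   59.4] [ 494.8 -241.1   66.9]
scene (440, -148) 117 [ 440.8 -147.4   43. ] [ 419.9 -170.6   40.2] [ 461.  -127.7   47.2]
clock: 1.3
position: [469.4, 269.5, 130.7]
tool_rot: [-1.575, -2.718, 0.002]
contact_force: [-0.8, 0.1, -0.2]
finger_gap: 60.6
finger_force: 0.0
```

```bash
python3 -m crank '[[[60,0,0,-30,0,0,0],[60,0,0,-30,0,0,0],[60,0,0,-25,0,0,0],[60,0,0.5,-13,0,0,0],[10,0,0,0,0,0,0],[10,0,0,0,0,0,0],[10,0,0,0,0,0,0],[10,0,0,0,0,0,0],[10,0,0,0,0,0,0],[10,0,0,0,0,0,0],[10,0,0,20,0,0,0],[10,0,0,40,0,0,0],[10,0,0,0,0,0,0]]]'; python3 -c "
from h import *
o=robot.get_obs();J=jarR(7.4);M=np.array([689.4,38.4,223.3])
print(o['q'].round(2))
# target tool: x=jar y, y=jar x, z=-jar z
T=np.c_[J[:,1],J[:,0],-J[:,2]]
print((M+J[:,2]*100).round(1),(M+J[:,2]*45).round(1),J[:,2].round(3))
"
```

```text
clock: 2.6
position: [472.1, 273.0, 98.5]
tool_rot: [1.57, 2.717, 0.012]
contact_force: [-0.2, 0.7, -0.5]
finger_gap: 20.1
finger_force: 58.8
[-0.86  0.32  0.33  1.79 -0.12  1.05  0.04]
[632.5  31.  305.2] [663.8  35.1 260.2] [-0.569 -0.074  0.819]
```

```bash
python3 -m crank '[[[10,13,-24,25,0,0,-7.5],[10,13,-24,25,0,0,-7.5],[10,13,-24,25,0,0,-7.4],[10,13,-24,25,0.9,-6.94,0],[10,13,-24,25,0.9,-6.94,0],[10,13,-25,25,0.9,-6.94,0],[10,13,-25,25,0.9,-6.94,0],[10,13,-25,25,0.9,-6.94,0],[10,13,-25,25,0,0,0],[10,14,-25,24,0,0,0],[10,0,0,0,0,0,0],[10,0,0,0,0,0,0]]]'; cat > st.py <<'E'
from h import *
o=robot.get_obs();J=jarR(7.4);M=np.array([689.4,38.4,223.3])
T=np.c_[J[:,1],J[:,0],-J[:,2]];A=R.from_rotvec(o['tool_rot']).as_matrix()
print('jar-frame tcp',((o['position']-M)@J).round(1),'turn needed deg',np.degrees(R.from_matrix(T@A.T).as_rotvec()).round(2),'q',np.round(o['q'],2))
E
python3 st.py
```

```text
clock: 3.8
position: [600.2, 25.9, 342.6]
tool_rot: [1.759, 2.005, 0.632]
contact_force: [-1.0, -0.4, -0.9]
finger_gap: 20.1
finger_force: 58.8
jar-frame tcp [ -5.4  -0.9 149.4] turn needed deg [ 0.06  0.04 -0.07] q [-0.78 -0.21  0.6   1.87  0.18  0.83 -0.1 ]
```

```bash
python3 -m crank '[[[10,14.5,2.2,-17.8,0,0,0],[10,14.5,2.2,-17.8,0,0,0],[10,14.5,2.2,-17.8,0,0,0],[10,0,0,0,0,0,0],[10,0,0,0,0,0,0]]]'; cat > look.py <<'E'
from h import *; import sys
J=jarR(7.4);M=np.array([689.4,38.4,223.3]);o=robot.get_obs();t=(o['position']-M)@J;c=[]
for n,(u,v) in(('top',(256,171)),('scene',(248,237))):
    im,d,P=cloud(n);np.savez(n+'1.npz',im=im,P=P);c.append(cv2.resize(im[v-40:v+40,u-50:u+50,::-1],(400,320)))
    h=cv2.cvtColor(im,cv2.COLOR_RGB2HSV);b=(h[...,0]>105)&(h[...,0]<130)&(h[...,1]>110)
    j=(P-M)@J;k=b&(np.hypot(j[...,0],j[...,1])<50)&(abs(j[...,2]-t[2])<90)
    print(n,k.sum(),[a.round(1).tolist() for a in(j[k].mean(0),j[k].min(0),j[k].max(0))] if k.any() else '')
    q=j[k]
    if k.sum()>15:
        A=np.c_[q[:,2]-t[2],np.ones(len(q))];print('slope x,y per z',np.linalg.lstsq(A,q[:,:2],rcond=None)[0].round(2).tolist())
cv2.imwrite(f'pics/{sys.argv[1]}.png',cv2.hconcat(c))
E
python3 st.py; python3 look.py a1
```

```text
clock: 4.3
position: [642.7, 34.1, 287.4]
tool_rot: [1.757, 2.01, 0.627]
contact_force: [-0.1, -1.0, -0.4]
finger_gap: 20.4
finger_force: 58.8
jar-frame tcp [-1.7  1.8 79.4] turn needed deg [ 0.19 -0.16 -0.22] q [-0.81 -0.05  0.71  1.88  0.02  0.69  0.02]
top 0 
scene 114 [[3.2, 8.4, 63.4], [-7.0, 1.7, 46.8], [10.9, 12.1, 81.9]]
slope x,y per z [[-0.04, 0.05], [2.64, 9.17]]
```

View pics/a1.png

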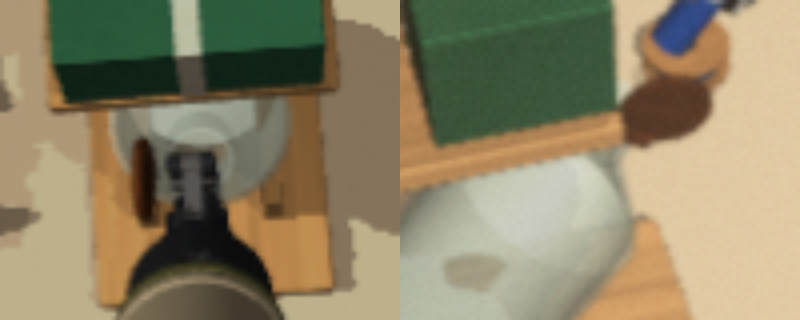

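The top crop shows the gripper centred over the mouth. In the scene crop the blue tube, at about (680,25), lies along the axis with its foot above the rim and the lid clear beside it. Now I insert it slowly.

```bash
python3 -m crank '[[[10,8.2,0.7,-11.3,0,0,0],[10,8.2,0.7,-11.3,0,0,0],[10,8.2,0.7,-11.3,0,0,0],[10,4.1,0.3,-5.7,0,0,0],[10,4.1,0.3,-5.7,0,0,0],[10,0,0,0,0,0,0],[10,0,0,0,0,0,0]]]'; python3 st.py
```

```text
clock: 5.1
position: [676.4, 35.7, 244.0]
tool_rot: [1.757, 2.007, 0.631]
contact_force: [-0.7, -0.2, -0.5]
finger_gap: 20.5
finger_force: 58.8
jar-frame tcp [ 1.  -1.  24.6] turn needed deg [ 0.11  0.02 -0.15] q [-0.78  0.09  0.74  1.88 -0.18  0.59  0.19]
```

```bash
python3 -m crank '[[[10,5,1,-7.3,0,0,0],[10,5,0.8,-7.3,0,0,0],[10,0,0,0,0,0,0],[10,0,0,0,0,0,0]]]'; python3 st.py; python3 -m crank '[[[36,0,0,0,0,0,0],[36,0,0,0,0,0,0],[36,0,0,0,0,0,0],[36,0,0,0,0,0,0],[36,-11,-1.5,16,0,0,0],[36,-23,-3,33,0,0,0],[36,-23,-3,33,0,0,0],[36,0,0,0,0,0,0]]]'; python3 look.py a2; python3 st.py
```

```text
clock: 5.5
position: [686.3, 37.5, 229.5]
tool_rot: [1.757, 2.007, 0.631]
contact_force: [0.3, -0.2, -0.6]
finger_gap: 20.4
finger_force: 58.8
jar-frame tcp [ 1.  -0.5  6.9] turn needed deg [ 0.11  0.02 -0.15] q [-0.76  0.14  0.73  1.87 -0.25  0.57  0.24]
clock: 6.3
position: [630.0, 29.0, 317.3]
tool_rot: [1.756, 2.001, 0.641]
contact_force: [0.3, 0.6, 0.1]
finger_gap: 36.2
finger_force: 0.0
top 0 
scene 0 
jar-frame tcp [  1.6  -0.2 107.7] turn needed deg [-0.02  0.14 -0.19] q [-0.86 -0.12  0.73  1.88  0.11  0.75 -0.04]
```

View pics/a2.png

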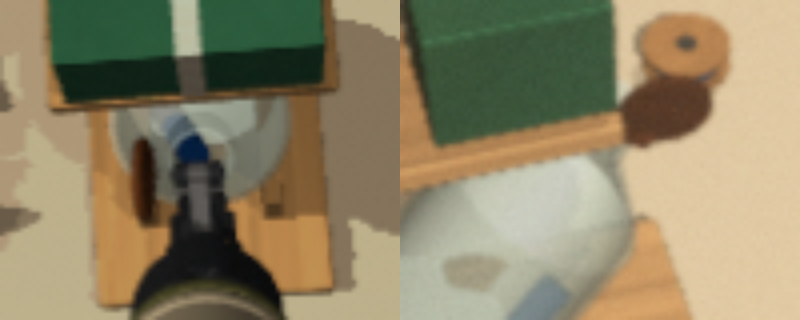

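The scene crop shows the tube inside the belly at about (540,300), and the gripper is clear. Now for the second tube.

```bash
python3 -m crank '[[[36,-23,-3,33,0,0,0],[60,-12,-28,-22,-0.9,6.94,0],[60,-12,-28,-22,-0.9,6.94,0],[60,-12,-28,-22,-0.9,6.94,0],[60,-12,-28,-22,-0.9,6.94,0],[60,-12,-28,-22,-0.9,6.94,0],[60,-12,-28,-22,0,0,-7],[60,-12,-28,-22,0,0,-7],[60,-12,-28,-22,0,0,-7],[60,-12,-28,-22,0,0,-7],[60,-12,-28,-22,0,0,-7],[60,0,0,0,0,0,0],[60,0,0,0,0,0,0]]]'; python3 -c "
from h import *
o=robot.get_obs();print(R.from_rotvec(o['tool_rot']).as_matrix().round(3),(np.array([485.2,-253,33])-o['position']).round(1),o['q'].round(2))"
```

```text
clock: 7.7
position: [485.4, -253.4, 122.5]
tool_rot: [-2.684, -1.63, 0.004]
contact_force: [1.1, 0.3, 0.1]
finger_gap: 60.3
finger_force: 0.0
[[ 0.461  0.887 -0.003]
 [ 0.887 -0.461 -0.   ]
 [-0.002 -0.003 -1.   ]] [ -0.2   0.4 -89.5] [-0.41  0.49  1.09  1.77 -0.47  1.18  0.34]
```

```bash
python3 -m crank '[[[60,0,0,-30,0,0,0],[60,0,0,-30,0,0,0],[60,0,0,-20,0,0,0],[60,0,0.4,-9.5,0,0,0],[60,0,0,0,0,0,0],[10,0,0,0,0,0,0],[10,0,0,0,0,0,0],[10,0,0,0,0,0,0],[10,0,0,0,0,0,0],[10,0,0,0,0,0,0],[10,0,0,0,0,0,0]]]'; python3 -m crank '[[[10,0,0,20,0,0,0],[10,0,0,40,0,0,0],[10,0,0,0,0,0,0],[10,0,0,0,0,0,0]]]';python3 -c "
from h import *
o=robot.get_obs();J=jarR(7.4);M=np.array([689.4,38.4,223.3]);T=M+J@np.array([1,-.5,150.]);print((T-o['position']).round(1),o['q'].round(2),o['joint_vel'].round(2))"
```

```text
clock: 8.8
position: [487.2, -252.8, 35.6]
tool_rot: [2.683, 1.631, 0.003]
contact_force: [-0.1, 0.8, 6.2]
finger_gap: 20.3
finger_force: 58.5
clock: 9.2
position: [487.1, -252.6, 95.4]
tool_rot: [2.683, 1.632, 0.003]
contact_force: [0.9, -0.0, 0.4]
finger_gap: 20.5
finger_force: 58.7
[117.9 279.5 251.3] [-0.39  0.52  1.06  1.8  -0.5   1.12  0.37] [ 0.01  0.02 -0.03  0.03 -0.01 -0.    0.  ]
```

Both grasps look alike. Next I reverse to the point above the mouth, with yaw first and then tilt.

```bash
python3 -m crank '[[[10,11.8,28,25,0,0,7],[10,11.8,28,25,0,0,7],[10,11.8,28,25,0,0,7],[10,11.8,28,25,0,0,7],[10,11.8,28,25,0,0,6.9],[10,11.8,28,25,0.9,-6.94,0],[10,11.8,28,25,0.9,-6.94,0],[10,11.8,28,25,0.9,-6.94,0],[10,11.8,28,25,0.9,-6.94,0],[10,11.8,28,26,0.9,-6.94,0],[10,0,0,0,0,0,0],[10,0,0,0,0,0,0]]]'; python3 st.py
```

```text
clock: 10.4
position: [603.4, 28.4, 344.6]
tool_rot: [1.758, 2.009, 0.631]
contact_force: [0.5, -1.4, -1.1]
finger_gap: 20.1
finger_force: 58.7
jar-frame tcp [ -1.3   1.2 149. ] turn needed deg [ 0.06 -0.1  -0.21] q [-0.96 -0.24  0.75  1.87  0.26  0.85 -0.16]
```

```bash
python3 -m crank '[[[10,13.8,1.2,-18.4,0,0,0],[10,13.8,1.2,-18.4,0,0,0],[10,13.8,1.2,-18.4,0,0,0],[10,0,0,0,0,0,0],[10,0,0,0,0,0,0]]]'; python3 st.py; python3 look.py b1
```

```text
clock: 10.9
position: [645.4, 29.6, 289.2]
tool_rot: [1.762, 2.005, 0.625]
contact_force: [-0.3, -0.1, -0.3]
finger_gap: 20.4
finger_force: 58.7
jar-frame tcp [ 1.1 -3.1 79.6] turn needed deg [ 0.21 -0.16  0.06] q [-1.03 -0.07  0.92  1.88  0.06  0.7   0.  ]
top 3 [[17.3, -15.3, 101.1], [4.6, -15.4, 54.1], [24.3, -15.1, 129.5]]
scene 107 [[6.0, 3.1, 62.5], [-3.6, -4.8, 46.9], [13.1, 6.9, 81.9]]
slope x,y per z [[-0.06, 0.04], [4.92, 3.83]]
```

View pics/b1.png

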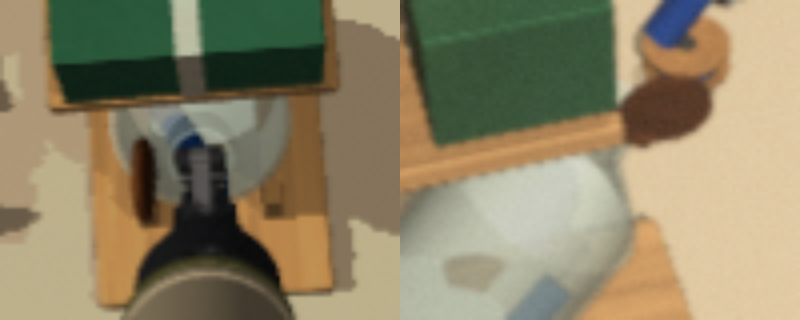

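The first tube lies in the belly at about (540,300) in the scene crop. The second is held above the mouth at about (680,25), about 2.5 mm off to -y; I correct that and insert it.

```bash
python3 -m crank '[[[10,7.8,1.9,-11.3,0,0,0],[10,7.8,1.9,-11.3,0,0,0],[10,7.8,1.5,-11.3,0,0,0],[10,3.8,0.6,-5.6,0,0,0],[10,3.8,0.5,-5.5,0,0,0],[10,0,0,0,0,0,0],[10,0,0,0,0,0,0]]]'; python3 st.py
```

```text
clock: 11.7
position: [676.8, 37.2, 246.0]
tool_rot: [1.759, 2.005, 0.632]
contact_force: [0.3, -0.4, 0.1]
finger_gap: 20.2
finger_force: 58.7
jar-frame tcp [ 2.7  0.5 25.9] turn needed deg [ 0.03  0.02 -0.06] q [-0.99  0.11  0.97  1.88 -0.24  0.6   0.24]
```

```bash
python3 -m crank '[[[10,4.8,0.4,-8.2,0,0,0],[10,4.8,0.3,-8.2,0,0,0],[10,0,0,0,0,0,0],[10,0,0,0,0,0,0]]]'; python3 st.py; python3 -m crank '[[[36,0,0,0,0,0,0],[36,0,0,0,0,0,0],[36,0,0,0,0,0,0],[36,0,0,0,0,0,0],[36,-11,-1.5,16,0,0,0],[36,-23,-3,33,0,0,0],[36,-23,-3,33,0,0,0],[0,-23,-3,33,0,0,0],[0,0,0,0,0,0,0],[0,0,0,0,0,0,0]]]'; python3 look.py b2; python3 st.py
```

```text
clock: 12.1
position: [686.3, 38.0, 229.5]
tool_rot: [1.759, 2.005, 0.632]
contact_force: [0.0, -0.2, 0.2]
finger_gap: 20.3
finger_force: 58.7
jar-frame tcp [ 1.  -0.   6.9] turn needed deg [ 0.05  0.01 -0.06] q [-0.94  0.16  0.95  1.88 -0.33  0.58  0.32]
clock: 13.1
position: [609.3, 29.3, 339.9]
tool_rot: [1.758, 2.008, 0.633]
contact_force: [-0.3, 0.5, -0.6]
finger_gap: 0.1
finger_force: 0.0
top 0 
scene 0 
jar-frame tcp [1.000e-01 5.000e-01 1.412e+02] turn needed deg [-0.01 -0.08 -0.11] q [-1.07 -0.25  0.83  1.87  0.29  0.85 -0.19]
```

View pics/b2.png

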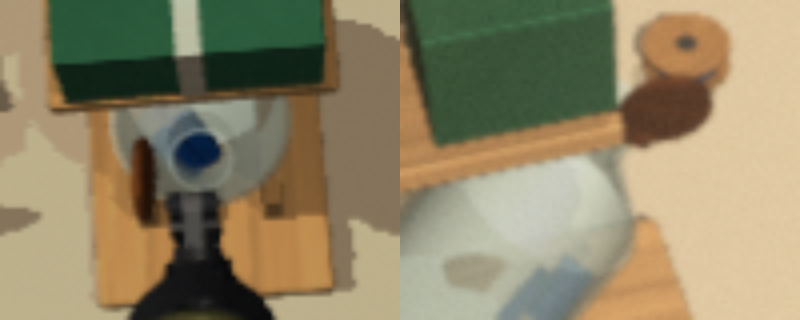

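Through the mouth, at (197,150) in the top crop, only blue inside the jar shows. The scene crop shows two tubes side by side in the belly around (545,290). I check their depth by ray and move beside the lid.

```bash
python3 - <<'E'
from h import *
J=jarR(7.4);M=np.array([689.4,38.4,223.3]);O=M-205*J[:,2]
for n in('scene','top'):
    c=viewer.camera_info(n);a=np.linalg.inv(np.array(c['world_to_cam']))[:3,3];L=lift(np.ones((420,560)),c)
    im=np.load(n+'1.npz')['im'];h=cv2.cvtColor(im,cv2.COLOR_RGB2HSV)
    m=((h[...,0]>98)&(h[...,0]<130)&(h[...,1]>60));w=np.zeros_like(m);u,v=((248,237),(256,171))[n=='top'];w[v-25:v+50,u-30:u+50]=1
    k=np.argwhere(m&w);A=(a-O)@J;D=(L[k[:,0],k[:,1]]-a)@J;
    for X in(-48,-30,0):
        p=A+D*((X-A[0])/D[:,0])[:,None];print(n,len(k),X,'y,z min/med/max',np.percentile(p[:,1],[3,50,97]).round(),np.percentile(p[:,2],[3,50,97]).round())
E
python3 -m crank '[[[0,-7,37,-2,0,0,0],[0,-7,37,-1,0,0,0],[0,20,2.6,-28.5,0,0,0],[0,20,2.6,-28.5,0,0,0],[0,20,2.6,-28.5,0,0,0],[0,0,0,0,0,0,0],[0,0,0,0,0,0,0]]]'; python3 st.py
```

```text
clock: 13.9
position: [654.9, 109.8, 250.0]
tool_rot: [1.76, 2.007, 0.627]
contact_force: [0.1, -0.3, 1.0]
finger_gap: 0.3
finger_force: 0.0
jar-frame tcp [-5.2 75.2 36.2] turn needed deg [ 0.17 -0.15 -0.07] q [-1.09  0.05  0.88  1.9   0.04  0.61 -0.12]Traceback (most recent call last):
  File "<stdin>", line 9, in <module>
    return _quantile_unchecked(
        a, q, axis, out, overwrite_input, method, keepdims, weights)
    return _ureduce(a,
                    func=_quantile_ureduce_func,
    ...<5 lines>...
                    overwrite_input=overwrite_input,
                    method=method)
    r = func(a, **kwargs)
    result = _quantile(arr,
                       quantiles=q,
    ...<2 lines>...
                       out=out,
                       weights=wgt)
    slices_having_nans = np.isnan(arr[-1, ...])
                                  ~~~^^^^^^^^^
IndexError: index -1 is out of bounds for axis 0 with size 0
```

```bash
python3 - <<'E'
from h import *
J=jarR(7.4);M=np.array([689.4,38.4,223.3]);O=M-205*J[:,2]
def go(n,pts,u0,v0):
    c=viewer.camera_info(n);a=np.linalg.inv(np.array(c['world_to_cam']))[:3,3];L=lift(np.ones((420,560)),c);A=(a-O)@J
    for cu,cv in pts:
        u=int(u0-50+cu/4);v=int(v0-40+cv/4);D=(L[v,u]-a)@J
        print(n,(cu,cv),[(A+D*(X-A[0])/D[0]).round().tolist() for X in(-49,-25,0)])
go('scene',[(505,310),(545,290),(590,262),(560,315)],248,237)
go('top',[(197,150),(180,130)],256,171)
E
python3 -m crank '[[[0,2.6,-19.8,0,0,0,0],[0,2.6,-19.8,0,0,0,0],[0,2.6,-19.8,0,0,0,0],[0,1.9,-14.9,0,0,0,0],[0,0,0,0,0,0,0],[0,0,0,0,0,0,0]]]'; python3 st.py
```

```text
scene (505, 310) [[-49.0, 203.0, 284.0], [-25.0, 222.0, 301.0], [0.0, 242.0, 319.0]]
scene (545, 290) [[-49.0, 211.0, 309.0], [-25.0, 230.0, 325.0], [0.0, 249.0, 341.0]]
scene (590, 262) [[-49.0, 217.0, 336.0], [-25.0, 236.0, 351.0], [0.0, 255.0, 367.0]]
scene (560, 315) [[-49.0, 227.0, 311.0], [-25.0, 245.0, 327.0], [0.0, 264.0, 343.0]]
top (197, 150) [[-49.0, 5.0, 36.0], [-25.0, 3.0, 108.0], [0.0, 2.0, 183.0]]
top (180, 130) [[-49.0, 17.0, -13.0], [-25.0, 14.0, 62.0], [0.0, 12.0, 140.0]]
clock: 14.5
position: [665.0, 36.5, 252.6]
tool_rot: [1.759, 2.006, 0.635]
contact_force: [-0.4, 1.0, -0.1]
finger_gap: -0.4
finger_force: 0.0
jar-frame tcp [-3.2  1.3 38. ] turn needed deg [-0.08  0.05 -0.12] q [-0.98  0.05  0.93  1.9  -0.14  0.61  0.16]
```

```bash
python3 - <<'E'
from h import *
J=jarR(7.4);M=np.array([689.4,38.4,223.3]);O=M-205*J[:,2]
c=viewer.camera_info('scene');a=np.linalg.inv(np.array(c['world_to_cam']))[:3,3];L=lift(np.ones((420,560)),c);A=(a-O)@J
for cu,cv in [(105,310),(145,290),(190,262),(160,315)]:
    D=(L[int(197+cv/4),int(198+cu/4)]-a)@J;print((cu,cv),[(A+D*(X-A[0])/D[0]).round().tolist() for X in(-49,-35,-20)])
E
python3 -m crank '[[[0,1.5,-11.9,0,0,0,0],[0,4,0.5,-5.7,0,0,0],[0,4,0.5,-5.7,0,0,0],[0,4,0.5,-5.7,0,0,0],[0,2.8,0.4,-4.1,0,0,0],[0,0,0,0,0,0,0]]]'; python3 st.py
```

```text
(105, 310) [[-49.0, -20.0, 10.0], [-35.0, -3.0, 27.0], [-20.0, 15.0, 45.0]]
(145, 290) [[-49.0, -3.0, 51.0], [-35.0, 14.0, 66.0], [-20.0, 31.0, 83.0]]
(190, 262) [[-49.0, 12.0, 94.0], [-35.0, 28.0, 108.0], [-20.0, 44.0, 124.0]]
(160, 315) [[-49.0, 22.0, 58.0], [-35.0, 38.0, 73.0], [-20.0, 54.0, 90.0]]
clock: 15.1
position: [681.0, 27.9, 229.5]
tool_rot: [1.758, 2.01, 0.631]
contact_force: [-0.1, 0.6, -0.2]
finger_gap: -0.2
finger_force: 0.0
jar-frame tcp [-4.4 -9.3 10.7] turn needed deg [ 0.05 -0.09 -0.26] q [-0.9   0.14  0.91  1.89 -0.32  0.58  0.32]
```

```bash
for i in 1; do python3 -m crank '[[[0,1.2,0.1,-1.7,0,0,0],[0,0.6,0,-0.8,0,0,0],[0,0,0,0,0,0,0]]]'; done; python3 st.py
```

```text
clock: 15.4
position: [683.0, 26.9, 227.6]
tool_rot: [1.758, 2.008, 0.632]
contact_force: [-0.1, -0.2, -0.1]
finger_gap: -0.0
finger_force: 0.0
jar-frame tcp [ -4.  -10.5   8. ] turn needed deg [ 0.03 -0.04 -0.18] q [-0.89  0.15  0.91  1.89 -0.33  0.57  0.34]
```

```bash
python3 -m crank '[[[0,0.6,0,-0.8,0,0,0],[0,0.6,0,-0.8,0,0,0],[0,0,0,0,0,0,0]]]';  python3 st.py
```

```text
clock: 15.7
position: [684.1, 26.7, 226.2]
tool_rot: [1.759, 2.008, 0.632]
contact_force: [-8.1, -0.4, 7.4]
finger_gap: -0.1
finger_force: 5.4
jar-frame tcp [ -3.8 -10.9   6.3] turn needed deg [-0.   -0.05 -0.17] q [-0.89  0.15  0.91  1.89 -0.34  0.57  0.34]
```

Contact at about 11 N means the lid is seated. I retreat along the axis and look.

```bash
python3 -m crank '[[[0,-6,-0.7,8,0,0,0],[0,-23,-3,33,0,0,0],[0,-28,-3.7,41,0,0,0],[0,-28,-3.7,41,0,0,0],[0,0,0,30,0,0,0],[0,0,0,0,0,0,0],[0,0,0,0,0,0,0]]]'; python3 look.py c1; python3 - <<'E'
from h import *
J=jarR(7.4);M=np.array([689.4,38.4,223.3])
for n in('top1','scene1'):
    z=np.load(n+'.npz');P,im=z['P'],z['im'];j=(P-M)@J;k=(abs(j[...,0])<28)&(abs(j[...,1])<30)&(j[...,2]>-5)&(j[...,2]<60)&(cv2.cvtColor(im,cv2.COLOR_RGB2HSV)[...,2]<120)
    q=j[k];print(n,len(q),q.mean(0).round(1) if len(q) else '')
    if len(q)>10:
        s=np.linalg.lstsq(np.c_[q[:,:2],np.ones(len(q))],q[:,2],rcond=None)[0];print('slopes x,y,z0',s.round(3),q.min(0).round(),q.max(0).round())
E
```

```text
clock: 16.4
position: [603.8, 17.6, 372.1]
tool_rot: [1.758, 2.011, 0.633]
contact_force: [-0.0, -0.6, 0.3]
finger_gap: -0.1
finger_force: 0.0
top 0 
scene 0 
top1 302 [3.6 2.1 6.4]
slopes x,y,z0 [-2.000e-03 -1.000e-02  6.471e+00] [-18. -23.  -1.] [26. 29. 12.]
scene1 129 [-5.5  5.9  5.5]
slopes x,y,z0 [1.100e-02 2.000e-03 5.538e+00] [-22. -21.   3.] [11. 29.  8.]
```

View pics/c1.png

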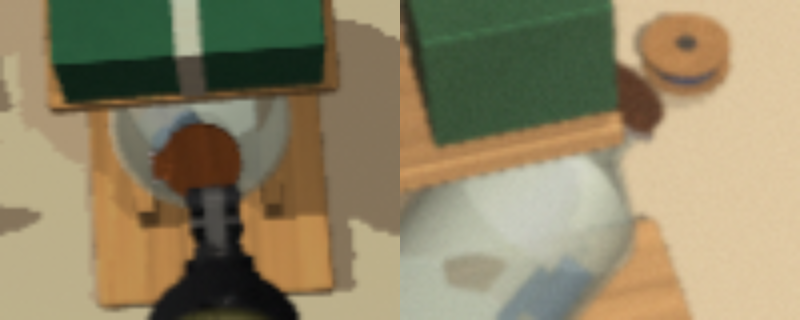

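The lid lies flat on the rim: it is at (197,160) in the top crop, and its slope is about 0.01 rad. Both tubes rest in the belly, and the arm is clear.

```bash
python3 -c "
from station import robot
print(robot.finish_job())"
```

```text
the job is handed in; nothing more can be done
None
```

Both bubble tubes are down in the jar's belly and the lid is shut flat on the rim (measured tilt about 0.01 rad); I handed the job in just after 16 s on the robot's clock, with the arm clear of everything, but no verdict came back.

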